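# Bench block out of the blocked drawer

### The arm

A 6-joint arm with a two-finger parallel gripper is mounted at the origin on a cart in front of the work surface, level with it; the furniture and walls round the work are solid. World frame = base frame: x ahead of the robot, y to its left, z up, the work surface at z = 0. Lengths are in m, angles in degrees, forces in N, time in s.
With the tool pointing down it reaches from about 0.25 to 0.725 m from the base axis. Payload 9.7 kg.
Tool frame: the origin (TCP) lies between the finger pads; the fingertips stand bot.tcp_to_tips ahead of it and the grasp point (between the pads) lies 11 mm behind it (bot.tcp_to_tips is the distance from the TCP to the fingertips, in m); z points along the fingers, y is the line along which they close (so a half turn about z gives the same grasp; the last joint's range is limited). The gripper opens to 85 mm and grips with 20 to 120 N. Pads are 22 mm wide; open, the fingers measure 114 mm over their backs; the gripper's body (76 mm by 85 mm) begins 54 mm behind the grasp point. The pads swing forward as they close: fully open they stand 13 mm farther back than shut.
Start: joints at [-66.177, 4.979, 10.078, 95.1, 0, 90], TCP at [0.222, -0.503, 0.239] pointing down, gripper open.
Joint ranges: [-179.16, 179.16], [-48.56, 103.87], [-65.8, 70.77], [-126.05, 130.52], [-82.76, 87.17], [-180, 180]. Speed limits (degrees/s): [127.2, 127.2, 147.25, 180, 180, 180].

### API

Orientations are given as [roll, pitch, yaw] about the fixed x, y, z axes, in that order (R = Rz(yaw) Ry(pitch) Rx(roll)).
In Python, from workcell import bot gives the robot as it stands. The module is installed in compiled form; this text tells all that it offers.
- The arm moves only by the tool carry_out, never from a script. Its arguments are lists of equal length, an entry for each row: "linear": the shift along the world's x, y, z normalised to -1 to 1, where 1 is 2 cm, a list of three; "rotation": the turn, a rotation vector about the world's x, y, z normalised to -1 to 1, where 1 is 8 degrees, a list of three; "grip": the closure, from -1 (fully open) to 1 (shut). In form: {"linear": [[tx, ty, tz], ...], "rotation": [[rx, ry, rz], ...], "grip": [grip, ...]}. A call has 1 to 12 rows; each row shifts and turns the commanded pose from where the row before left it; what a row does not reach is not made up. A row lasts 1/10 s, in which the tool goes at most 50 mm and 8.59 degrees, less where a joint would pass 70% of its speed; a pose out of reach is approached as far as the arm can. A call with a number of a shift or a turn outside -1 to 1 is refused whole. A call with a gripper value outside its range is refused whole. The fingers move at their own pace and stop on an object; "grip_force" is the grip in N (left out, the last holds). Time passes only in rows, so rows that do not move let the fingers close. It gives the time, the measured TCP pose, the force, the opening and the grip force at its end, in the units of the state.
- bot.get_obs(): the state, without advancing time (a new reading comes with each control period).
- bot.camera(name): name is "side" or "top"; returns the picture (400x640x3 uint8, blue, green, red); there is no depth.
- bot.camera_model(name): a dict with "fx", "fy", "cx", "cy" (pixels), "camera_from_world" (4x4, takes a point from world to camera coordinates). Camera axes: x right, y up, looking along -z (the intrinsics and any distortion apply to the point x, -y, -z); pixel columns grow to the right and rows downward; lengths in m; the calibration is good to about 2 mm. A picture is of the moment at which its call begins. camera_model takes no time and is no camera call.
- bot.job_done(): hands the job in; it is judged then, once.
The state is a dict: "time": time; "q": joint angles; "qd": joint speeds; "joint_efforts": joint torques, N m; "ee_pos": TCP position; "tcp_rot": TCP orientation; "wrist_force": force on the tool from outside, world axes, zero at the start; "torque": the same for the moment, N m; "opening": finger opening in m; "grasp_force": force on a finger pad.
Only numpy, scipy, OpenCV 4.12 (cv2) and the standard library are available. Lean on these libraries where they do the work, as an engineer would, in place of code of your own. Each camera call takes 0.05 s, during which the arm holds its last target. There are 200 camera calls.

### The job

Get the round steel bench block out of the drawer of the low glass-topped case and lay it flat in the middle of the log slice, leaving the tin and the wax in the drawer. The tall black ring cone and the little anvil stand in front of the drawer: first stand both on the soldering board, open the drawer, and once the block is out and the drawer is fully shut again, stand each back upright on the very spot where you found it, without knocking them against the case.

Things in the scene. Friction and masses are not known exactly. Their poses are not given: they have to be found in the camera images.
- case: Low dark wooden case with a glass pane in its top, 200 (its x) x 230 (its y) x 62 mm high, fixed to the bench. Origin: centre of its underside, on the bench. Its -x face is the front, where the drawer comes out; the open drawer runs along the case's -x.
- drawer (a joint): The case's only drawer: 0 shut, grows as it is pulled out, at most 0.165 (m). Moves with about 2 N, stays where left, its contents ride along. Front 206 mm wide, 39 mm high; 8 mm walls with rims 41 mm above the bench; lined floor 16 mm above the bench. Shut, its inside runs from x = -0.088 to 0.080 and y = -0.095 to 0.095 in the case's frame; only fully open can one reach in.
- knob (a point): Centre of the turned brass knob in the middle of the drawer front, 32 mm above the bench and 20 mm in front of the drawer front; the knob's head is 22 mm in diameter about the case's x axis and 18 mm long. From above it is pinched on its sides (along the case's y). Axes as the case's.
- cone: Tall plain black ring cone (a slim tapering spike on a round flared foot), 98 mm high, 0.16 kg; foot 41 mm in diameter and 18 mm high, spike 14 mm thick just above the foot, about 9 mm at half height, thinner at the tip. Origin: centre of its underside. Gripped by the spike. It starts about 80 mm in front of the drawer.
- anvil: Little steel horn anvil, 0.7 kg, 58 mm high, 90 mm long (its y, horn to +y). Origin: on the underside, below the middle of its length. Round brown foot 60 mm wide, 17 mm high, centred at y = -0.011; above it the 26 mm wide neck (17 to 38 mm high, also at y = -0.011) and the 20 mm wide head (38 to 57 mm high). Gripped across its x at the neck. Starts about 80 mm in front of the drawer.
- block: Round dark mottled steel bench block, 52 mm diameter, 12 mm thick, plain disc, lying in the drawer. Origin: centre of its underside.
- tin: Round bright screw-top tin with a pale label on the lid, 51 mm diameter, 20 mm high, lying in the drawer; it stays there. Origin: centre of its underside.
- wax: Yellow block of beeswax, 30 x 46 x 19 mm high, lying in the drawer; it stays there. Origin: centre of its underside.
- log: Slice of log with bark, 126 (its x) x 177 (its y) mm, flat top 66 mm above the bench; fixed. Origin: centre of its underside.
- board: Scorched flat soldering board, 208 (its x) x 119 (its y) mm, 18 mm thick, fixed. Origin: centre of its underside.
Mind the look-alikes: they are no part of the job. Of the things that look like the cone, take the one that is farthest to the robot's left at the start.

How it is judged (in metres and radians):
On the way, in this order (a step that is already met when the one before it is completed fails the run):
1. the ring cone and the anvil both stand upright on the soldering board (x of cone in the frame of board between -0.1 and 0.1 m and y of cone in the frame of board between -0.055 and 0.055 m and z of each of cone, anvil in the frame of board below 0.023 m and angle between each of cone, anvil's own z axis and vertical below 0.1 rad and x of anvil in the frame of board between -0.1 and 0.1 m and y of anvil in the frame of board between -0.055 and 0.055 m), for 0.2 s.
2. the drawer is pulled out (value of joint drawer above 0.08 m), for 0.2 s.
At the end, for the whole second after the job is handed in: The round block lies flat and at rest on the log slice, its centre within 15 mm of the log's; the drawer is shut to within 8 mm; cone and anvil stand upright and at rest within 15 mm of where each stood at the start; nothing is held (horizontal distance between block and log below 0.015 m and z of block in the frame of log between 0.06 and 0.072 m and angle between block's own z axis and vertical below 0.12 rad and linear speed of each of block, cone, anvil below 0.02 m/s and value of joint drawer below 0.008 m and distance of each of cone, anvil from where it was at the start of the episode below 0.015 m and angle between each of cone, anvil's own z axis and vertical below 0.1 rad); the robot touches nothing.
It fails at once if the ring cone or the anvil was knocked or pushed against the case or its drawer (contact force between any of cone, anvil and case above 2 N).
It fails at once if the tin or the wax was taken out of the drawer (height (world z) of any of tin, wax above 0.05 m).
It also fails if it takes over 144 s, if anything falls off the work surface, if the arm or the gripper's body presses on something with over 40 N, if the wrist force passes 120 N, or if a joint passes its speed limit or range.

## Working session

There is one attempt and no reset: what is moved stays moved. The work goes in short steps, Python scripts to look and compute and a tool call to move; the robot and the scene stay as the last step left them, time stands still between calls to the robot, and variables do not carry over. Pictures are saved under pics/ and viewed, at most 14 in all, crops included, and the job is handed in when it is done.

Besides the shell and the picture viewer there is one more tool, called after "Emit:" by a JSON object that holds its "op" and its "data", one argument or row to a line. carry_out: Moves the arm, as the interface text tells. Its arguments: {"type":"object","properties":{"linear":{"type":"array","items":{"type":"array","items":{"type":"number"}}},"rotation":{"type":"array","items":{"type":"array","items":{"type":"number"}}},"grip":{"type":"array","items":{"type":"number"}},"grip_force":{"type":"number"}},"required":["linear","rotation","grip"]}

```bash
mkdir -p pics; cat > h.py <<'E'
import numpy as np, cv2
from workcell import bot
def snap(name, cam, crop=None, scale=1):
    im=bot.camera(cam); cv2.imwrite(f'pics/{name}_raw.png',im)
    v=im if crop is None else im[crop[1]:crop[3],crop[0]:crop[2]]
    if scale!=1: v=cv2.resize(v,None,fx=scale,fy=scale,interpolation=cv2.INTER_CUBIC)
    cv2.imwrite(f'pics/{name}.png',v); return im
def ray(cam,u,v):
    m=bot.camera_model(cam); T=np.array(m['camera_from_world']); R,t=T[:3,:3],T[:3,3]
    d=np.array([(u-m['cx'])/m['fx'],-(v-m['cy'])/m['fy'],-1.])
    return -R.T@t, R.T@d
def onz(cam,u,v,z):
    o,d=ray(cam,u,v); return o+d*(z-o[2])/d[2]
def proj(cam,p):
    m=bot.camera_model(cam); T=np.array(m['camera_from_world']); c=T[:3,:3]@np.array(p)+T[:3,3]
    return m['fx']*c[0]/-c[2]+m['cx'], m['fy']*(-c[1])/-c[2]+m['cy']
E
python3 - <<'E'
from h import *
snap('t0','top');snap('s0','side')
for c in('top','side'):
    m=bot.camera_model(c);print({k:v for k,v in m.items() if k!='camera_from_world'},ray(c,320,200))
print(bot.tcp_to_tips,bot.get_obs())
E
```

```text
{'fx': 507.7626325043438, 'fy': 507.7626325043438, 'cx': 314.6879511582988, 'cy': 203.52244608686408} (array([ 0.53279488, -0.06256574,  1.43739   ]), array([ 0.07721301, -0.01731655, -0.99694326]))
{'fx': 463.8076836148265, 'fy': 463.8076836148265, 'cx': 320.5412445854609, 'cy': 195.66183094339928} (array([ 0.40825303, -1.00483036,  0.51933451]), array([ 0.22042676,  0.86986279, -0.44140641]))
0.008 {'time': 0.1, 'q': array([-6.61775743e+01,  5.00841178e+00,  1.00375657e+01,  9.50969706e+01,
       -4.76755159e-05,  8.99993051e+01]), 'qd': array([-0.01701983, -0.08452569,  0.06404533,  0.02858668,  0.02809369,
       -0.08024134]), 'joint_efforts': array([ 7.88835478e-04, -5.21562016e+01,  4.65653729e+01,  1.59567478e-02,
        5.02622379e-05,  1.28477700e-05]), 'ee_pos': array([ 0.22207194, -0.50297178,  0.2386367 ]), 'tcp_rot': array([-1.79932183e+02,  4.68529924e-05,  2.38231206e+01]), 'wrist_force': array([ 0.31590716,  0.10698261, -0.36458959]), 'torque': array([ 0.0081645 ,  0.00288052, -0.06300578]), 'grasp_force': 0.0, 'opening': 0.085404150081468}
```

View pics/t0.png

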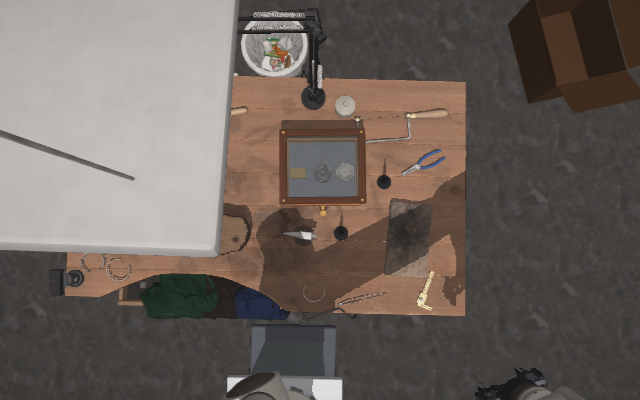

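View pics/s0.png

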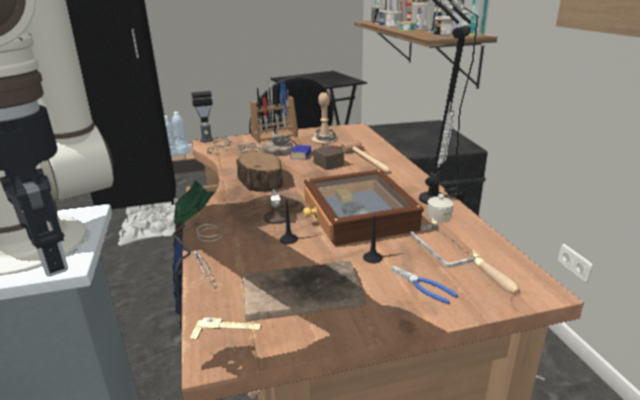

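The top view shows the case (280-365, 122-203), the cone foot at (341,233), the anvil at (300,236), the board at (408,237) and a log half hidden at (235,235). The look-alike cone is at (384,182), to the right. I'll zoom in.

```bash
python3 - <<'E'
from h import *
a=cv2.imread('pics/t0_raw.png'); b=cv2.imread('pics/s0_raw.png')
cv2.imwrite('pics/t0c.png',cv2.resize(a[115:285,210:440],None,fx=3.47,fy=3.47,interpolation=cv2.INTER_CUBIC))
cv2.imwrite('pics/s0c.png',cv2.resize(b[140:320,220:430],None,fx=3.3,fy=3.3,interpolation=cv2.INTER_CUBIC))
for n,u,v,z in[('cone',341,233,.01),('anv',300,236,.05),('boardc',408,237,.018),('knob',323,211,.032),('logright',250,235,.066)]:print(n,onz('top',u,v,z).round(3))
E
```

```text
cone [ 0.552 -0.148  0.01 ]
anv [ 0.541 -0.034  0.05 ]
boardc [ 0.545 -0.335  0.018]
knob [ 0.611 -0.096  0.032]
logright [0.54  0.1   0.066]
```

View pics/t0c.png

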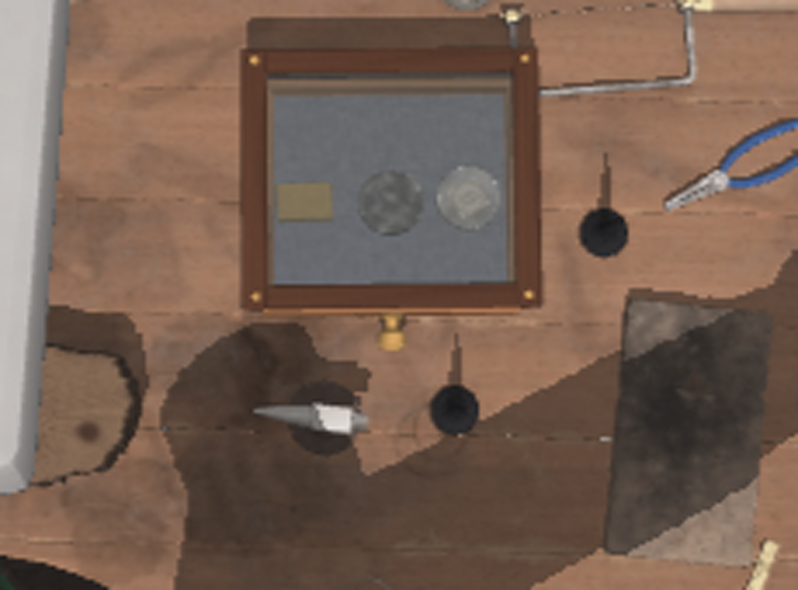

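View pics/s0c.png

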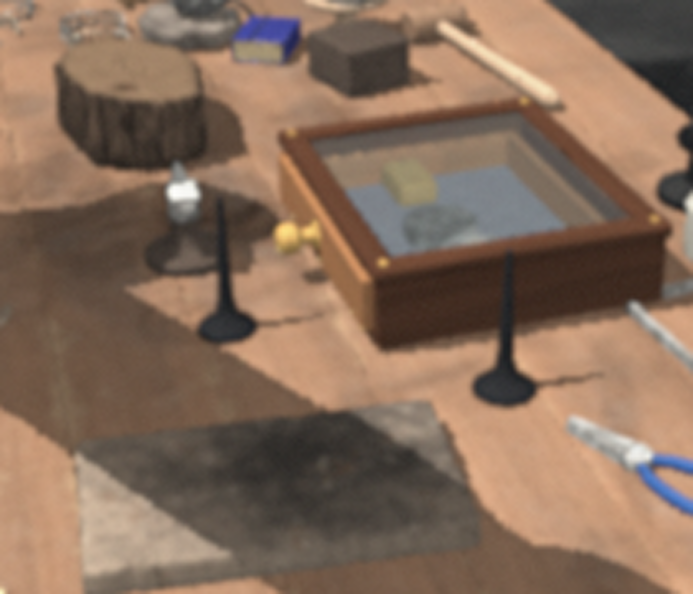

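```bash
python3 - <<'E'
from h import *
T=lambda u,v,z:onz('top',210+u/3.47,115+v/3.47,z).round(4)
S=lambda u,v,z:onz('side',220+u/3.3,140+v/3.3,z).round(4)
print('case top T'); C=np.array([T(*p,.062) for p in[(243,49),(537,51),(541,305),(240,309)]]);print(C,C.mean(0))
print('case side', [S(*p,.062) for p in[(280,133),(527,100),(668,228),(378,275)]])
print('knob',T(391,333,.032),S(295,237,.032))
print('cone',T(455,411,.008),S(228,327,.006), 'tip top?', S(221,200,.098))
print('cone2',T(604,233,.008))
print('anvil foot',T(323,417,.012),S(184,253,.012),'horn tip',T(254,411,.052),'tail',T(367,421,.055),'head ends mid',T(318,415,.057),T(353,419,.057))
B=np.array([T(*p,.018) for p in[(627,297),(770,309),(752,566),(607,553)]]);print('board',B,B.mean(0))
print('board side',[S(*p,.018) for p in[(78,450),(432,403),(478,545),(85,580)]])
for n,u,v,z in[('block',390,203,.028),('tin',468,197,.036),('wax',304,201,.035)]:print(n,T(u,v,z))
print('log side',[S(*p,.066).tolist() for p in[(57,75),(75,45),(110,38),(150,40),(190,62),(205,85),(185,100),(150,107),(110,105),(75,95)]])
print('log top',[T(*p,.066).tolist() for p in[(48,346),(90,354),(125,380),(135,405),(125,440),(100,467),(40,485)]])
E
```

```text
case top T
[[ 0.8316  0.0274  0.062 ]
 [ 0.8358 -0.205   0.062 ]
 [ 0.6344 -0.2114  0.062 ]
 [ 0.6257  0.0241  0.062 ]] [ 0.731875 -0.091225  0.062   ]
case side [array([0.629, 0.013, 0.062]), array([0.8263, 0.0176, 0.062 ]), array([ 0.834 , -0.2101,  0.062 ]), array([ 0.6375, -0.2156,  0.062 ])]
knob [ 0.6113 -0.0951  0.032 ] [ 0.6132 -0.096   0.032 ]
cone [ 0.5506 -0.1489  0.008 ] [ 0.5527 -0.1573  0.006 ] tip top? [ 0.5529 -0.1572  0.098 ]
cone2 [ 0.6985 -0.2678  0.008 ]
anvil foot [ 0.5433 -0.0421  0.012 ] [ 0.5412 -0.0594  0.012 ] horn tip [0.5464 0.0115 0.052 ] tail [ 0.5406 -0.0773  0.055 ] head ends mid [ 0.5444 -0.0388  0.057 ] [ 0.5419 -0.0663  0.057 ]
board [[ 0.6457 -0.2857  0.018 ]
 [ 0.6387 -0.4016  0.018 ]
 [ 0.432  -0.3886  0.018 ]
 [ 0.4398 -0.2722  0.018 ]] [ 0.53905  -0.337025  0.018   ]
board side [array([ 0.4427, -0.2836,  0.018 ]), array([ 0.6465, -0.2953,  0.018 ]), array([ 0.6288, -0.4233,  0.018 ]), array([ 0.4338, -0.3944,  0.018 ])]
block [ 0.7164 -0.0921  0.028 ]
tin [ 0.7217 -0.1543  0.036 ]
wax [ 0.7154 -0.023   0.035 ]
log side [[0.4806, 0.172, 0.066], [0.5023, 0.2376, 0.066], [0.5331, 0.2456, 0.066], [0.5654, 0.23, 0.066], [0.589, 0.1679, 0.066], [0.5916, 0.1141, 0.066], [0.571, 0.0881, 0.066], [0.5427, 0.0824, 0.066], [0.5137, 0.0957, 0.066], [0.4899, 0.1244, 0.066]]
log top [[0.5931, 0.1723, 0.066], [0.5876, 0.1394, 0.066], [0.568, 0.1116, 0.066], [0.5488, 0.1032, 0.066], [0.5216, 0.1101, 0.066], [0.5003, 0.1288, 0.066], [0.4854, 0.1746, 0.066]]
```

Emit:
{"op": "carry_out", "data": {
  "linear": [
    [0.92,0.98,0],
    [0.92,0.98,0],
    [0.92,0.98,0],
    [0.92,0.98,0],
    [0.92,0.98,0],
    [0.92,0.98,0],
    [0.92,0.98,0],
    [0.92,0.98,0],
    [0.92,0.98,0],
    [0.92,0.98,0],
    [0.92,0.98,0],
    [0.92,0.98,0]
  ],
  "rotation": [
    [0,0,0.69],
    [0,0,0.69],
    [0,0,0.69],
    [0,0,0.69],
    [0,0,0.69],
    [0,0,0.69],
    [0,0,0.69],
    [0,0,0.69],
    [0,0,0.69],
    [0,0,0.69],
    [0,0,0.69],
    [0,0,0.69]
  ],
  "grip": [0.2,0.2,0.2,0.2,0.2,0.2,0.2,0.2,0.2,0.2,0.2,0.2],
  "grip_force": 50
}}

```text
time: 1.3
ee_pos: [0.4435, -0.267, 0.2389]
tcp_rot: [-180.0, -0.0, 90.3]
wrist_force: [0.3, -0.2, -0.2]
opening: 0.0341
grasp_force: 0.0
```

Emit:
{"op": "carry_out", "data": {
  "linear": [
    [0.9,0.98,-0.5],
    [0.9,0.98,-0.5],
    [0.9,0.98,-0.5],
    [0.9,0.98,-0.5],
    [0.9,0.98,-0.5],
    [0.88,1.0,-0.5],
    [0,0,-0.8],
    [0,0,-0.8],
    [0,0,0]
  ],
  "rotation": [
    [0,0,0],
    [0,0,0],
    [0,0,0],
    [0,0,0],
    [0,0,0],
    [0,0,0],
    [0,0,0],
    [0,0,0],
    [0,0,0]
  ],
  "grip": [0.2,0.2,0.2,0.2,0.2,0.2,0.2,0.2,0.2]
}}

```text
time: 2.2
ee_pos: [0.5495, -0.1493, 0.1446]
tcp_rot: [-179.8, -0.1, 90.1]
wrist_force: [-1.0, -0.5, -0.4]
opening: 0.0344
grasp_force: 0.0
```

```bash
python3 - <<'E'
from h import *
a=snap('t1','top');b=snap('s1','side')
A=cv2.resize(a[180:280,280:420],None,fx=4,fy=4,interpolation=cv2.INTER_CUBIC)
B=cv2.resize(b[140:280,210:310],None,fx=400/140,fy=400/140,interpolation=cv2.INTER_CUBIC)[:400]
cv2.imwrite('pics/m1.png',np.hstack([B,A[:400,:500]])); print(bot.get_obs()['ee_pos'])
E
```

```text
[ 0.55030488 -0.14992504  0.14728264]
```

View pics/m1.png

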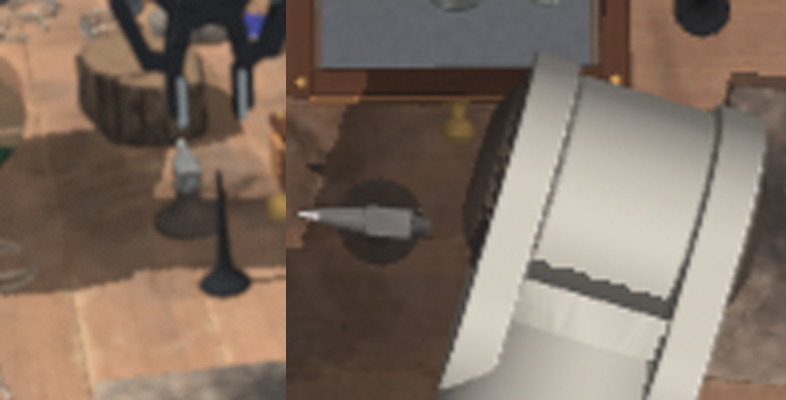

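```bash
python3 - <<'E'
from h import *
f=400/140
for p in [(.5503,-.1499,.139),(.5503,-.1499,.147),(.551,-.149,.098),(.551,-.149,0.01),(.551,-.149,0.05)]:
    u,v=proj('side',p);print(p,((u-210)*f),((v-140)*f))
E
```

```text
(0.5503, -0.1499, 0.139) 211.45294803749104 117.61711774930494
(0.5503, -0.1499, 0.147) 210.84844953900122 107.29644572580534
(0.551, -0.149, 0.098) 215.19639366303767 168.69551691156485
(0.551, -0.149, 0.01) 221.30243913080645 273.4338236086148
(0.551, -0.149, 0.05) 218.58567489162414 226.83258429438507
```

```bash
python3 - <<'E'
from h import *
def blob(f,x0,y0,x1,y1,th):
    im=cv2.imread(f).max(2)[y0:y1,x0:x1]; m=(im<th).astype('uint8')
    n,l,s,c=cv2.connectedComponentsWithStats(m); i=1+s[1:,4].argmax(); return s[i]+np.array([x0,y0,0,0,0]),c[i]+[x0,y0]
for th in(45,55,60): 
    s,c=blob('pics/t0_raw.png',328,218,356,250,th);print(th,s,c,onz('top',s[0]+s[2]/2-.5,s[1]+s[3]/2-.5,.006).round(4))
    s,c=blob('pics/t0_raw.png',370,165,400,200,th);print(' c2',s,c)
for th in(50,65):
    s,c=blob('pics/s0_raw.png',270,190,305,250,th);print('side',s,c)
E
```

```text
45 [335 226  13  13 109] [340.3853211  231.72477064] [ 0.5547 -0.1486  0.006 ]
 c2 [378 175  13  12 101] [383.25742574 180.36633663]
55 [334 226  14  14 148] [340.72297297 232.68243243] [ 0.5532 -0.1472  0.006 ]
 c2 [378 175  13  14 139] [383.67625899 181.53956835]
60 [334 226  14  14 150] [340.71333333 232.70666667] [ 0.5532 -0.1472  0.006 ]
 c2 [378 175  13  14 141] [383.63120567 181.5248227 ]
side [286 202  11  40 118] [288.68644068 224.65254237]
side [270 200  27  44 296] [285.02702703 224.03716216]
```

Emit:
{"op": "carry_out", "data": {
  "linear": [
    [0.12,0,-0.5],
    [0,0,-0.8],
    [0,0,-0.8],
    [0,0,-0.8],
    [0,0,-0.8],
    [0,0,-0.8],
    [0,0,-0.7],
    [0,0,0],
    [0,0,0],
    [0,0,0],
    [0,0,0],
    [0,0,0]
  ],
  "rotation": [
    [0,0,0],
    [0,0,0],
    [0,0,0],
    [0,0,0],
    [0,0,0],
    [0,0,0],
    [0,0,0],
    [0,0,0],
    [0,0,0],
    [0,0,0],
    [0,0,0],
    [0,0,0]
  ],
  "grip": [0.2,0.2,0.2,0.2,0.2,0.2,0.2,0.2,1,1,1,1],
  "grip_force": 50
}}

```text
time: 3.5
ee_pos: [0.5535, -0.1501, 0.0443]
tcp_rot: [179.9, 0.0, 90.1]
wrist_force: [-0.7, 0.1, 4.1]
opening: 0.0084
grasp_force: 49.3
```

Emit:
{"op": "carry_out", "data": {
  "linear": [
    [0,0,1],
    [0,0,1],
    [0.2,-0.95,0.5],
    [0.2,-0.95,0.5],
    [0.2,-0.95,0],
    [0.2,-0.95,0],
    [0.2,-0.95,0],
    [0.2,-0.95,0],
    [0.2,-0.95,0],
    [0.2,-0.95,0],
    [0.2,-0.95,0],
    [0.2,-0.95,0]
  ],
  "rotation": [
    [0,0,0],
    [0,0,0],
    [0,0,0],
    [0,0,0],
    [0,0,0],
    [0,0,0],
    [0,0,0],
    [0,0,0],
    [0,0,0],
    [0,0,0],
    [0,0,0],
    [0,0,0]
  ],
  "grip": [1,1,1,1,1,1,1,1,1,1,1,1]
}}

```text
time: 4.7
ee_pos: [0.5927, -0.3413, 0.1018]
tcp_rot: [-179.9, -0.1, 90.0]
wrist_force: [0.3, 0.7, -1.2]
opening: 0.0083
grasp_force: 49.0
```

Emit:
{"op": "carry_out", "data": {
  "linear": [
    [0,0,0],
    [0,0,-0.7],
    [0,0,-0.7],
    [0,0,-0.4],
    [0,0,-0.2],
    [0,0,0],
    [0,0,0]
  ],
  "rotation": [
    [0,0,0],
    [0,0,0],
    [0,0,0],
    [0,0,0],
    [0,0,0],
    [0,0,0],
    [0,0,0]
  ],
  "grip": [1,1,1,1,1,1,1]
}}

```text
time: 5.4
ee_pos: [0.593, -0.3396, 0.0632]
tcp_rot: [180.0, 0.0, 90.1]
wrist_force: [-0.0, 0.7, -2.2]
opening: 0.0085
grasp_force: 49.0
```

```bash
python3 - <<'E'
from h import *
b=snap('s2','side',(220,140,430,320),3); print(bot.get_obs()['ee_pos'],bot.get_obs()['wrist_force'])
E
```

```text
[ 0.59304451 -0.33963642  0.06330063] [ 0.55628854  0.58589499 -1.10775816]
```

View pics/s2.png

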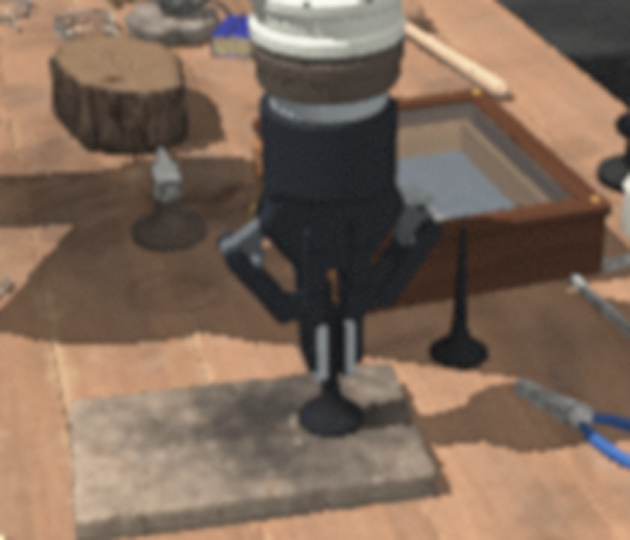

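The cone hangs upright a little above the board, with its foot at crop (331,412). I'll lower it the last millimetres.

Emit:
{"op": "carry_out", "data": {
  "linear": [
    [0,0,-0.08],
    [0,0,-0.05],
    [0,0,0]
  ],
  "rotation": [
    [0,0,0],
    [0,0,0],
    [0,0,0]
  ],
  "grip": [1,1,1]
}}

```text
time: 5.75
ee_pos: [0.5932, -0.34, 0.0624]
tcp_rot: [179.9, 0.0, 90.1]
wrist_force: [-4.1, 1.4, 7.0]
opening: 0.0084
grasp_force: 50.2
```

Emit:
{"op": "carry_out", "data": {
  "linear": [
    [0,0,0],
    [0,0,0],
    [0,0,0],
    [0,0,1],
    [0,0,1],
    [0,0,1],
    [0,0,1],
    [0,0,0.5],
    [-0.2,1,0],
    [-0.2,1,0],
    [-0.2,1,0],
    [-0.2,1,0]
  ],
  "rotation": [
    [0,0,0],
    [0,0,0],
    [0,0,0],
    [0,0,0],
    [0,0,0],
    [0,0,0],
    [0,0,0],
    [0,0,0],
    [0,0,-0.1],
    [0,0,-0.1],
    [0,0,-0.1],
    [0,0,-0.1]
  ],
  "grip": [0.2,0.2,0.2,0.2,0.2,0.2,0.2,0.2,-0.05,-0.05,-0.05,-0.05]
}}

```text
time: 6.95
ee_pos: [0.5766, -0.2592, 0.15]
tcp_rot: [-180.0, -0.0, 86.8]
wrist_force: [-0.1, 0.4, -0.2]
opening: 0.0451
grasp_force: 0.0
```

Emit:
{"op": "carry_out", "data": {
  "linear": [
    [-0.15,1,0],
    [-0.15,1,0],
    [-0.15,1,0],
    [-0.15,1,0],
    [-0.15,1,0],
    [-0.15,1,0],
    [-0.15,1,0],
    [-0.15,1,0],
    [-0.15,1,0],
    [-0.2,1,0],
    [-0.1,0.85,0],
    [0,0,0]
  ],
  "rotation": [
    [0,0,0],
    [0,0,0],
    [0,0,0],
    [0,0,0],
    [0,0,0],
    [0,0,0],
    [0,0,0],
    [0,0,0],
    [0,0,0],
    [0,0,0],
    [0,0,-0.1],
    [0,0,0]
  ],
  "grip": [-0.05,-0.05,-0.05,-0.05,-0.05,-0.05,-0.05,-0.05,-0.05,-0.05,-0.05,-0.05]
}}

```text
time: 8.15
ee_pos: [0.5436, -0.0409, 0.1507]
tcp_rot: [-180.0, -0.0, 86.2]
wrist_force: [0.2, -0.1, -0.8]
opening: 0.0449
grasp_force: 0.0
```

```bash
python3 - <<'E'
from h import *
a=snap('t3','top');b=snap('s3','side')
A=cv2.resize(a[180:280,340:440],None,fx=4,fy=4,interpolation=cv2.INTER_CUBIC)
B=cv2.resize(b[140:300,210:350],None,fx=2.5,fy=2.5,interpolation=cv2.INTER_CUBIC)
cv2.imwrite('pics/m3.png',np.hstack([B,A])); print(bot.get_obs()['ee_pos'])
for p in [(.543,-.043,.058),(.5435,-.042,.0)]+[bot.get_obs()['ee_pos']]:
    u,v=proj('side',p);print(p,((u-210)*2.5),((v-140)*2.5))
E
```

```text
[ 0.54390585 -0.04257262  0.15066889]
(0.543, -0.043, 0.058) 160.23655147980392 139.3543946893903
(0.5435, -0.042, 0.0) 164.43671423675312 194.14322583648058
[ 0.54390585 -0.04257262  0.15066889] 154.61073111505655 45.04875317816989
```

View pics/m3.png

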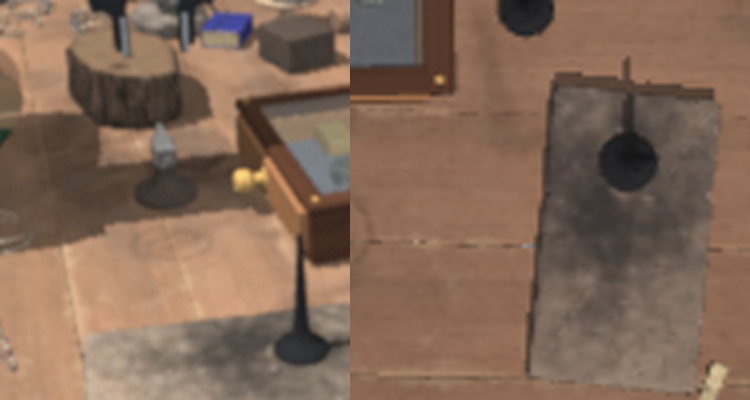

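Emit:
{"op": "carry_out", "data": {
  "linear": [
    [0,0,-1],
    [0,0,-1],
    [0,0,-1],
    [0,0,-1],
    [0,0,-1],
    [0,0,-0.5],
    [0,0,-0.4],
    [0,0,-0.15],
    [0,0,0]
  ],
  "rotation": [
    [0,0,0],
    [0,0,0],
    [0,0,0],
    [0,0,0],
    [0,0,0],
    [0,0,0],
    [0,0,0],
    [0,0,0],
    [0,0,0]
  ],
  "grip": [-0.05,-0.05,-0.05,-0.05,-0.05,-0.05,-0.05,-0.05,-0.05]
}}

```text
time: 9.15
ee_pos: [0.5441, -0.0431, 0.0299]
tcp_rot: [180.0, 0.0, 86.1]
wrist_force: [-1.1, -0.2, 0.5]
opening: 0.0448
grasp_force: 0.0
```

Emit:
{"op": "carry_out", "data": {
  "linear": [
    [0,0,-0.05],
    [0,0,0],
    [0,0,0],
    [0,0,0],
    [0,0,0],
    [0,0,0]
  ],
  "rotation": [
    [0,0,0],
    [0,0,0],
    [0,0,0],
    [0,0,0],
    [0,0,0],
    [0,0,0]
  ],
  "grip": [-0.05,0.2,1,1,1,1],
  "grip_force": 60
}}

```text
time: 9.75
ee_pos: [0.5445, -0.043, 0.0295]
tcp_rot: [179.9, -0.0, 86.1]
wrist_force: [0.2, 1.1, 5.6]
opening: 0.0208
grasp_force: 58.6
```

Emit:
{"op": "carry_out", "data": {
  "linear": [
    [0,0,0],
    [0,0,0.3],
    [0,0,0.3],
    [0,0,0.4],
    [0,0,0],
    [0,0,0]
  ],
  "rotation": [
    [0,0,0],
    [0,0,0],
    [0,0,0],
    [0,0,0],
    [0,0,0],
    [0,0,0]
  ],
  "grip": [1,1,1,1,1,1],
  "grip_force": 100
}}

```text
time: 10.35
ee_pos: [0.544, -0.0429, 0.0487]
tcp_rot: [180.0, -0.0, 86.1]
wrist_force: [0.3, 0.7, -6.8]
opening: 0.0203
grasp_force: 97.8
```

```bash
python3 - <<'E'
from h import *
b=snap('s4','side',(210,140,350,300),4)
E
```

```text
(no output)
```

View pics/s4.png

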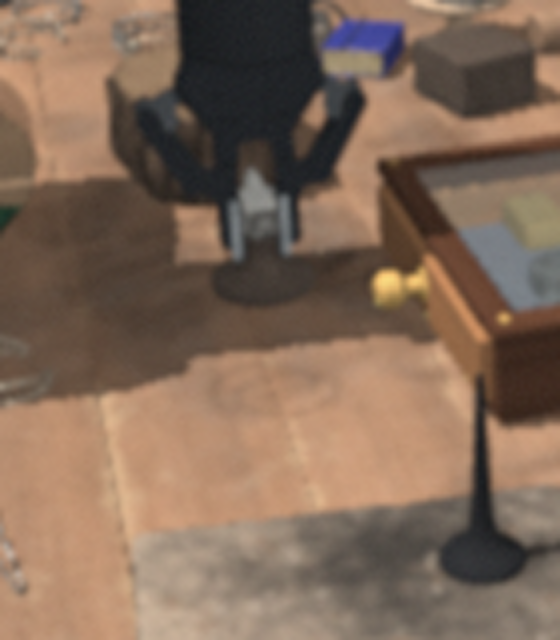

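Emit:
{"op": "carry_out", "data": {
  "linear": [
    [0,0,1],
    [0,0,1],
    [-0.16,-1,0],
    [-0.16,-1,0],
    [-0.16,-1,0],
    [-0.16,-1,0],
    [-0.16,-1,0],
    [-0.16,-1,0],
    [-0.16,-1,0],
    [-0.16,-1,0],
    [-0.16,-1,0],
    [-0.16,-1,0]
  ],
  "rotation": [
    [0,0,0],
    [0,0,0],
    [0,0,0],
    [0,0,0],
    [0,0,0],
    [0,0,0],
    [0,0,0],
    [0,0,0],
    [0,0,0],
    [0,0,0],
    [0,0,0],
    [0,0,0]
  ],
  "grip": [1,1,1,1,1,1,1,1,1,1,1,1]
}}

```text
time: 11.6
ee_pos: [0.5115, -0.2437, 0.0882]
tcp_rot: [-180.0, -0.0, 86.1]
wrist_force: [0.3, 0.6, -7.2]
opening: 0.0198
grasp_force: 98.4
```

Emit:
{"op": "carry_out", "data": {
  "linear": [
    [-0.16,-1,0],
    [-0.16,-1,0],
    [-0.16,-1,0],
    [-0.16,-1,0],
    [-0.16,-1,0],
    [0,0,0],
    [0,0,-0.8],
    [0,0,-0.8],
    [0,0,-0.3],
    [0,0,-0.1],
    [0,0,0]
  ],
  "rotation": [
    [0,0,0],
    [0,0,0],
    [0,0,0],
    [0,0,0],
    [0,0,0],
    [0,0,0],
    [0,0,0],
    [0,0,0],
    [0,0,0],
    [0,0,0],
    [0,0,0]
  ],
  "grip": [1,1,1,1,1,1,1,1,1,1,1]
}}

```text
time: 12.7
ee_pos: [0.4961, -0.3427, 0.0488]
tcp_rot: [-180.0, -0.0, 86.1]
wrist_force: [0.2, 0.0, -7.3]
opening: 0.02
grasp_force: 98.5
```

Emit:
{"op": "carry_out", "data": {
  "linear": [
    [0,0,-0.07],
    [0,0,-0.05],
    [0,0,0],
    [0,0,0]
  ],
  "rotation": [
    [0,0,0],
    [0,0,0],
    [0,0,0],
    [0,0,0]
  ],
  "grip": [1,1,1,1]
}}

```text
time: 13.1
ee_pos: [0.4965, -0.3432, 0.0475]
tcp_rot: [179.9, 0.0, 86.1]
wrist_force: [-0.4, 1.3, 4.5]
opening: 0.0201
grasp_force: 100.0
```

Emit:
{"op": "carry_out", "data": {
  "linear": [
    [0,0,0],
    [0,0,0],
    [0,0,0],
    [0,0,1],
    [0,0,1],
    [0,0,1],
    [0,0,1],
    [0,0,1],
    [0,0,0]
  ],
  "rotation": [
    [0,0,0],
    [0,0,0],
    [0,0,0],
    [0,0,0],
    [0,0,0],
    [0,0,0],
    [0,0,0],
    [0,0,0],
    [0,0,0]
  ],
  "grip": [-0.05,-0.05,-0.05,-0.05,-0.05,-0.05,-0.05,-0.05,-0.05]
}}

```text
time: 14.0
ee_pos: [0.497, -0.3437, 0.1493]
tcp_rot: [179.8, 0.1, 86.1]
wrist_force: [0.6, 1.0, 0.2]
opening: 0.0451
grasp_force: 0.0
```

```bash
python3 - <<'E'
from h import *
o=bot.get_obs();print(o['q'].round(1),o['ee_pos'],o['tcp_rot'])
E
```

```text
[-34.7  11.3   7.2  85.6  -0.   59.3] [ 0.49699366 -0.34370758  0.14933405] [1.79770667e+02 1.37509218e-01 8.60606736e+01]
```

Emit:
{"op": "carry_out", "data": {
  "linear": [
    [0.48,1,0],
    [0.48,1,0],
    [0.48,1,0],
    [0.48,1,0],
    [0.48,1,0],
    [0.48,1,0],
    [0.48,1,0],
    [0.48,1,0],
    [0.48,1,0],
    [0.48,1,0],
    [0.48,1,0],
    [0.48,1,0]
  ],
  "rotation": [
    [0,0,0.994],
    [0,0,0.994],
    [0,0,0.994],
    [0,0,0.994],
    [0,0,0.994],
    [0,0,0.994],
    [0,0,0.994],
    [0,0,0.994],
    [0,0,0.994],
    [0,0,0.994],
    [0,0,0.994],
    [0,0,0.994]
  ],
  "grip": [0,0,0,0,0,0,0,0,0,0,0,0]
}}

```text
time: 15.2
ee_pos: [0.6113, -0.1021, 0.1451]
tcp_rot: [180.0, -0.1, -178.2]
wrist_force: [1.0, -0.8, 0.1]
opening: 0.0428
grasp_force: 0.0
```

Emit:
{"op": "carry_out", "data": {
  "linear": [
    [0,0.4,-0.3],
    [0,0,-0.7],
    [0,0,-0.5],
    [0,0,0]
  ],
  "rotation": [
    [0,0,0],
    [0,0,0],
    [0,0,0],
    [0,0,0]
  ],
  "grip": [0,0,0,0]
}}

```text
time: 15.6
ee_pos: [0.6097, -0.0956, 0.1135]
tcp_rot: [180.0, -0.2, -178.7]
wrist_force: [-0.2, 0.4, -0.2]
opening: 0.0425
grasp_force: 0.0
```

```bash
python3 - <<'E'
from h import *
a=snap('t5','top');b=snap('s5','side')
A=cv2.resize(a[190:280,350:440],None,fx=4,fy=4,interpolation=cv2.INTER_CUBIC)
B=cv2.resize(b[160:280,250:370],None,fx=3,fy=3,interpolation=cv2.INTER_CUBIC)
cv2.imwrite('pics/m5.png',np.hstack([B,A])); o=bot.get_obs();print(o['ee_pos'],o['tcp_rot'],o['q'].round())
for p in [(.612,-.0955,.032),o['ee_pos']]:
    u,v=proj('side',p);print(p,((u-250)*3),((v-160)*3))
E
```

```text
[ 0.61058751 -0.09571904  0.11573058] [ 1.79996057e+02 -5.71489622e-02 -1.78623868e+02] [ -9.  14.   6.  83.  -0. -10.]
(0.612, -0.0955, 0.032) 176.5264771626541 155.3662185521449
[ 0.61058751 -0.09571904  0.11573058] 171.22016542416424 53.93835213498275
```

View pics/m5.png

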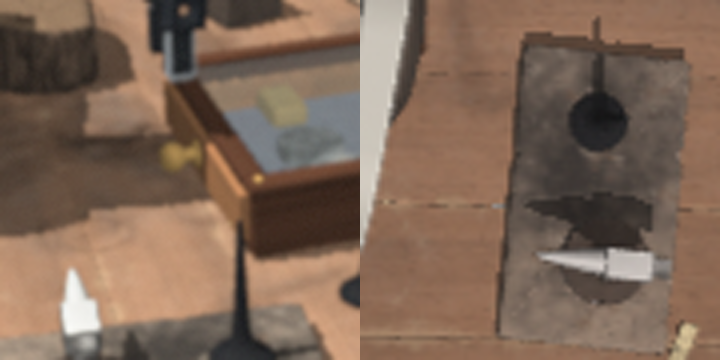

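Emit:
{"op": "carry_out", "data": {
  "linear": [
    [0,0,-1],
    [0,0,-1],
    [0,0,-1],
    [0,0,-1],
    [0,0,-0.5],
    [0,0,-0.25],
    [0,0,0],
    [0,0,0],
    [0,0,0],
    [0,0,0],
    [0,0,0]
  ],
  "rotation": [
    [0,0,0],
    [0,0,0],
    [0,0,0],
    [0,0,0],
    [0,0,0],
    [0,0,0],
    [0,0,0],
    [0,0,0],
    [0,0,0],
    [0,0,0],
    [0,0,0]
  ],
  "grip": [0,0,0,0,0,0,0,1,1,1,1],
  "grip_force": 40
}}

```text
time: 16.8
ee_pos: [0.6118, -0.0942, 0.0227]
tcp_rot: [179.9, 0.1, -178.5]
wrist_force: [-1.0, 5.2, 3.4]
opening: 0.0196
grasp_force: 39.1
```

Emit:
{"op": "carry_out", "data": {
  "linear": [
    [-0.2,0,0],
    [-0.4,-0.01,0],
    [-0.6,-0.02,0],
    [-0.8,-0.02,0],
    [-0.9,-0.02,0],
    [-0.9,-0.03,0],
    [-0.9,-0.02,0],
    [-0.9,-0.02,0],
    [-0.9,-0.02,0],
    [-0.8,-0.02,0],
    [-0.5,-0.01,0],
    [-0.3,0,0]
  ],
  "rotation": [
    [0,0,0],
    [0,0,0],
    [0,0,0],
    [0,0,0],
    [0,0,0],
    [0,0,0],
    [0,0,0],
    [0,0,0],
    [0,0,0],
    [0,0,0],
    [0,0,0],
    [0,0,0]
  ],
  "grip": [1,1,1,1,1,1,1,1,1,1,1,1]
}}

```text
time: 18.0
ee_pos: [0.4519, -0.0994, 0.0229]
tcp_rot: [-179.9, 0.5, -178.5]
wrist_force: [34.3, -1.6, -17.4]
opening: 0.0199
grasp_force: 39.6
```

Emit:
{"op": "carry_out", "data": {
  "linear": [
    [-0.2,0,0],
    [0,0,0],
    [0,0,0]
  ],
  "rotation": [
    [0,0,0],
    [0,0,0],
    [0,0,0]
  ],
  "grip": [1,1,1]
}}

```text
time: 18.3
ee_pos: [0.4514, -0.0994, 0.0231]
tcp_rot: [-179.9, 0.8, -178.5]
wrist_force: [30.3, -1.6, -14.2]
opening: 0.0194
grasp_force: 41.0
```

Emit:
{"op": "carry_out", "data": {
  "linear": [
    [0,0,0],
    [0,0,0],
    [0,0,0.5],
    [0,0,1],
    [0,0,1],
    [0,0,1],
    [0,-0.8,1],
    [0,-1,1],
    [0,-1,1],
    [0,-1,0.5],
    [0,-1,0],
    [0,-1,0]
  ],
  "rotation": [
    [0,0,0],
    [0,0,0],
    [0,0,0],
    [0,0,0],
    [0,0,-1],
    [0,0,-1],
    [0,0,-1],
    [0,0,-1],
    [0,0,-1],
    [0,0,-1],
    [0,0,-1],
    [0,0,-1]
  ],
  "grip": [0,0,0,0,0,0,0,0,-0.6,-0.6,-0.6,-0.6]
}}

```text
time: 19.5
ee_pos: [0.445, -0.2156, 0.1625]
tcp_rot: [180.0, 0.0, 117.1]
wrist_force: [0.1, -0.0, -0.4]
opening: 0.0679
grasp_force: 0.0
```

Emit:
{"op": "carry_out", "data": {
  "linear": [
    [0,-1,0],
    [0,-1,0],
    [0,-1,0],
    [0,-1,0],
    [0,-1,0],
    [0,0,0]
  ],
  "rotation": [
    [0,0,-1],
    [0,0,-1],
    [0,0,-1],
    [0,0,0],
    [0,0,0],
    [0,0,0]
  ],
  "grip": [-0.6,-0.6,-0.6,-0.6,-0.6,-0.6]
}}

```text
time: 20.1
ee_pos: [0.4447, -0.3164, 0.1615]
tcp_rot: [-180.0, 0.0, 93.4]
wrist_force: [-0.4, 0.2, 0.3]
opening: 0.0685
grasp_force: 0.0
```

```bash
python3 - <<'E'
from h import *
a=snap('t6','top',(210,115,440,285),3.47);snap('s6','side')
o=bot.get_obs();print(o['ee_pos'],o['tcp_rot'],o['opening'])
E
```

```text
[ 0.44479404 -0.31468525  0.16154402] [-1.79975482e+02 -2.38983803e-02  9.34344736e+01] 0.06816164544029191
```

View pics/t6.png

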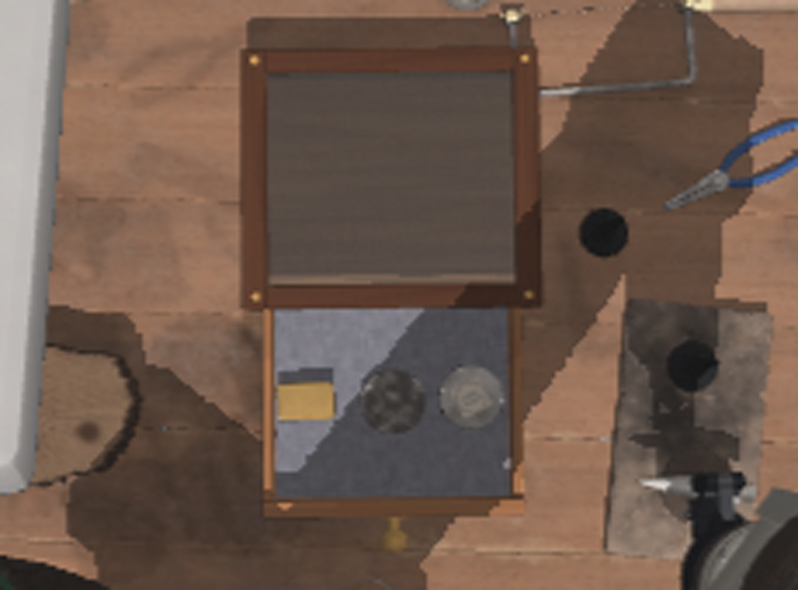

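```bash
python3 - <<'E'
from h import *
T=lambda u,v,z:onz('top',210+u/3.47,115+v/3.47,z).round(4)
print('block',T(393,401,.028),'tin',T(471,397,.036),'knob',T(396,535,.032),'frontwall in',T(393,497,.041))
a=cv2.imread('pics/t6_raw.png'); g=cv2.GaussianBlur(cv2.resize(cv2.cvtColor(a[215:245,305:340],6),None,fx=8,fy=8,interpolation=2),(5,5),0)
c=cv2.HoughCircles(g,cv2.HOUGH_GRADIENT,1,200,param1=60,param2=8,minRadius=66,maxRadius=82);print(c)
if c is not None:print(onz('top',305+c[0,0,0]/8-.5,215+c[0,0,1]/8-.5,.028))
E
```

```text
block [ 0.5572 -0.098   0.028 ] tin [ 0.5617 -0.1597  0.036 ] knob [ 0.4511 -0.1025  0.032 ] frontwall in [ 0.4814 -0.0993  0.041 ]
None
```

Emit:
{"op": "carry_out", "data": {
  "linear": [
    [0.515,0.985,0],
    [0.515,0.985,0],
    [0.515,0.985,0],
    [0.515,0.985,0],
    [0.515,0.985,0],
    [0.515,0.985,0],
    [0.515,0.985,0],
    [0.515,0.985,0],
    [0.515,0.985,0],
    [0.515,0.985,0],
    [0.515,0.985,0],
    [0,0,0]
  ],
  "rotation": [
    [0,0,-0.4],
    [0,0,0],
    [0,0,0],
    [0,0,0],
    [0,0,0],
    [0,0,0],
    [0,0,0],
    [0,0,0],
    [0,0,0],
    [0,0,0],
    [0,0,0],
    [0,0,0]
  ],
  "grip": [-0.6,-0.6,-0.6,-0.6,-0.6,-0.6,-0.6,-0.6,-0.6,-0.6,-0.6,-0.6]
}}

```text
time: 21.4
ee_pos: [0.5588, -0.0952, 0.1615]
tcp_rot: [180.0, -0.0, 90.5]
wrist_force: [-0.6, 0.1, -0.3]
opening: 0.068
grasp_force: 0.0
```

Emit:
{"op": "carry_out", "data": {
  "linear": [
    [0,0,-1],
    [0,0,-1],
    [0,0,-1],
    [0,0,-1],
    [0,0,-1],
    [0,0,-0.7],
    [0,0,-0.6],
    [0,0,-0.2],
    [0,0,-0.2],
    [0,0,0]
  ],
  "rotation": [
    [0,0,0],
    [0,0,0],
    [0,0,0],
    [0,0,0],
    [0,0,0],
    [0,0,0],
    [0,0,0],
    [0,0,0],
    [0,0,0],
    [0,0,0]
  ],
  "grip": [-0.6,-0.6,-0.6,-0.6,-0.6,-0.6,-0.6,-0.6,-0.6,-0.6]
}}

```text
time: 22.4
ee_pos: [0.5586, -0.0981, 0.0274]
tcp_rot: [180.0, 0.0, 90.3]
wrist_force: [0.7, -0.6, -0.2]
opening: 0.0686
grasp_force: 0.0
```

Emit:
{"op": "carry_out", "data": {
  "linear": [
    [0,0,-0.15],
    [0,0,0],
    [0,0,0],
    [0,0,0],
    [0,0,0],
    [0,0,0],
    [0,0,0]
  ],
  "rotation": [
    [0,0,0],
    [0,0,0],
    [0,0,0],
    [0,0,0],
    [0,0,0],
    [0,0,0],
    [0,0,0]
  ],
  "grip": [-0.6,-0.6,0,1,1,1,1],
  "grip_force": 60
}}

```text
time: 23.1
ee_pos: [0.5591, -0.0981, 0.0253]
tcp_rot: [179.9, 0.0, 90.3]
wrist_force: [0.5, 0.9, 5.3]
opening: 0.0492
grasp_force: 62.1
```

Emit:
{"op": "carry_out", "data": {
  "linear": [
    [0,0,0.3],
    [0,0,0.6],
    [0,0,1],
    [0,0,1],
    [0,0,1],
    [0,0,1],
    [0,0,1],
    [0,0,0]
  ],
  "rotation": [
    [0,0,0],
    [0,0,0],
    [0,0,0],
    [0,0,0],
    [0,0,0],
    [0,0,0],
    [0,0,0],
    [0,0,0]
  ],
  "grip": [1,1,1,1,1,1,1,1],
  "grip_force": 80
}}

```text
time: 23.9
ee_pos: [0.5596, -0.0982, 0.1456]
tcp_rot: [179.8, 0.0, 90.3]
wrist_force: [1.2, 0.1, -1.7]
opening: 0.0486
grasp_force: 83.1
```

Emit:
{"op": "carry_out", "data": {
  "linear": [
    [-0.077,1,0],
    [-0.077,1,0],
    [-0.077,1,0],
    [-0.077,1,0],
    [-0.077,1,0],
    [-0.077,1,0],
    [-0.077,1,0],
    [-0.077,1,0],
    [-0.077,1,0],
    [0,0,0]
  ],
  "rotation": [
    [0,0,0],
    [0,0,0],
    [0,0,0],
    [0,0,0],
    [0,0,0],
    [0,0,0],
    [0,0,0],
    [0,0,0],
    [0,0,0],
    [0,0,0]
  ],
  "grip": [1,1,1,1,1,1,1,1,1,1]
}}

```text
time: 24.9
ee_pos: [0.5439, 0.0837, 0.1412]
tcp_rot: [-179.9, -0.0, 90.4]
wrist_force: [0.9, 0.1, -2.3]
opening: 0.0487
grasp_force: 83.1
```

Emit:
{"op": "carry_out", "data": {
  "linear": [
    [-0.077,1,0],
    [-0.077,1,0],
    [-0.077,1,0],
    [-0.077,1,0],
    [-0.077,1,0],
    [0,0,0]
  ],
  "rotation": [
    [0,0,0],
    [0,0,0],
    [0,0,0],
    [0,0,0],
    [0,0,0],
    [0,0,0]
  ],
  "grip": [1,1,1,1,1,1]
}}

```text
time: 25.5
ee_pos: [0.5365, 0.1832, 0.1414]
tcp_rot: [-179.9, 0.0, 90.4]
wrist_force: [1.0, -1.0, -1.9]
opening: 0.049
grasp_force: 83.1
```

```bash
python3 - <<'E'
from h import *
snap('t7','top');a=snap('s7','side');b=cv2.imread('pics/s6_raw.png')
f=lambda i:cv2.resize(i[130:200,220:300],None,fx=4.8,fy=4.8,interpolation=cv2.INTER_CUBIC)
cv2.imwrite('pics/m7.png',np.hstack([f(a),f(b)]));print(bot.get_obs()['ee_pos'])
E
```

```text
[0.53668489 0.18153808 0.14163589]
```

View pics/m7.png

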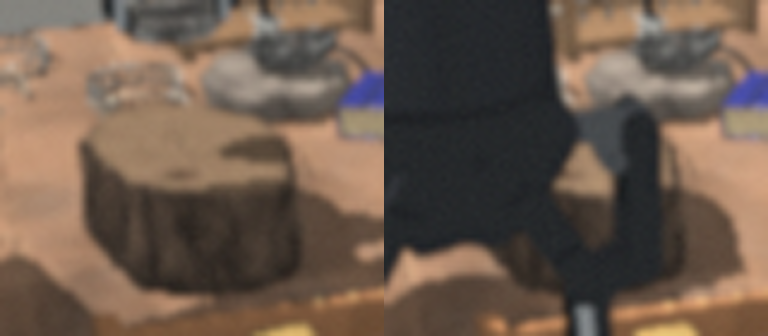

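```bash
python3 - <<'E'
from h import *
P=[(80,148),(100,120),(140,107),(190,104),(240,118),(275,133),(293,152),(297,168),(285,180),(250,186),(200,189),(150,190),(120,178),(95,165)]
Q=np.array([onz('side',220+(u+.5)/4.8-.5,130+(v+.5)/4.8-.5,.066)[:2] for u,v in P]);print(Q.round(3).tolist(),Q.min(0),Q.max(0),cv2.minAreaRect((Q*1000).astype('float32')))
print(proj('side',(.538,.182,.066)),[ (proj('side',(.538,.182,.066))[0]-220)*4.8,(proj('side',(.538,.182,.066))[1]-130)*4.8])
E
```

```text
[[0.48, 0.19], [0.495, 0.232], [0.52, 0.246], [0.549, 0.242], [0.574, 0.21], [0.589, 0.18], [0.594, 0.147], [0.591, 0.123], [0.582, 0.107], [0.562, 0.105], [0.536, 0.109], [0.51, 0.115], [0.496, 0.138], [0.485, 0.161]] [0.47966296 0.10460098] [0.5936946  0.24649001] ((537.0690307617188, 169.85000610351562), (101.92459106445312, 152.02139282226562), 26.654558181762695)
(np.float64(258.1442484023753), np.float64(159.0642629775659)) [np.float64(183.0923923314014), np.float64(139.50846229231632)]
```

Emit:
{"op": "carry_out", "data": {
  "linear": [
    [0,-0.12,-0.8],
    [0,0,-0.8],
    [0,0,-0.8],
    [0,0,-0.5],
    [0,0,-0.2],
    [0,0,0],
    [0,0,0]
  ],
  "rotation": [
    [0,0,0],
    [0,0,0],
    [0,0,0],
    [0,0,0],
    [0,0,0],
    [0,0,0],
    [0,0,0]
  ],
  "grip": [1,1,1,1,1,1,1]
}}

```text
time: 26.3
ee_pos: [0.5372, 0.1794, 0.081]
tcp_rot: [180.0, -0.0, 90.3]
wrist_force: [-0.7, 0.4, -2.3]
opening: 0.0486
grasp_force: 83.1
```

Emit:
{"op": "carry_out", "data": {
  "linear": [
    [0,0,-0.1],
    [0,0,-0.1],
    [0,0,0],
    [0,0,0]
  ],
  "rotation": [
    [0,0,0],
    [0,0,0],
    [0,0,0],
    [0,0,0]
  ],
  "grip": [1,1,1,1]
}}

```text
time: 26.7
ee_pos: [0.5369, 0.1796, 0.0763]
tcp_rot: [180.0, 0.0, 90.3]
wrist_force: [0.1, -0.3, -2.2]
opening: 0.0485
grasp_force: 83.1
```

Emit:
{"op": "carry_out", "data": {
  "linear": [
    [0,0,-0.06],
    [0,0,-0.04],
    [0,0,0]
  ],
  "rotation": [
    [0,0,0],
    [0,0,0],
    [0,0,0]
  ],
  "grip": [1,1,1]
}}

```text
time: 27.0
ee_pos: [0.5368, 0.1795, 0.0741]
tcp_rot: [-180.0, 0.0, 90.3]
wrist_force: [-0.3, -0.4, -2.3]
opening: 0.0485
grasp_force: 83.1
```

Emit:
{"op": "carry_out", "data": {
  "linear": [
    [0,0,-0.06],
    [0,0,0],
    [0,0,0]
  ],
  "rotation": [
    [0,0,0],
    [0,0,0],
    [0,0,0]
  ],
  "grip": [1,1,1]
}}

```text
time: 27.3
ee_pos: [0.537, 0.1796, 0.0734]
tcp_rot: [180.0, -0.0, 90.3]
wrist_force: [-1.5, -0.1, 1.8]
opening: 0.0494
grasp_force: 83.7
```

Emit:
{"op": "carry_out", "data": {
  "linear": [
    [0,0,0],
    [0,0,0],
    [0,0,0.5],
    [0,0,1],
    [0,0,1],
    [0,0,1],
    [0,0,1],
    [-0.5,-1,0],
    [-0.5,-1,0],
    [-0.5,-1,0],
    [-0.5,-1,0],
    [-0.5,-1,0]
  ],
  "rotation": [
    [0,0,0],
    [0,0,0],
    [0,0,0],
    [0,0,0],
    [0,0,0],
    [0,0,0],
    [0,0,0],
    [0,0,0],
    [0,0,0],
    [0,0,0],
    [0,0,0],
    [0,0,0]
  ],
  "grip": [-0.6,-0.6,-0.6,-0.6,-0.6,-0.6,-0.6,-0.6,-0.6,-0.6,1,1],
  "grip_force": 30
}}

```text
time: 28.5
ee_pos: [0.4866, 0.0789, 0.164]
tcp_rot: [179.9, -0.0, 90.3]
wrist_force: [0.1, -0.2, 1.1]
opening: 0.04
grasp_force: 0.0
```

Emit:
{"op": "carry_out", "data": {
  "linear": [
    [-0.5,-1,0],
    [-0.5,-1,0],
    [-0.5,-1,0],
    [-0.5,-1,0],
    [-0.5,-1,0],
    [-0.5,-1,0],
    [-0.5,-1,0],
    [-0.5,-1,0],
    [-0.5,-1,0],
    [0,0,0]
  ],
  "rotation": [
    [0,0,0],
    [0,0,0],
    [0,0,0],
    [0,0,0],
    [0,0,0],
    [0,0,0],
    [0,0,0],
    [0,0,0],
    [0,0,0],
    [0,0,0]
  ],
  "grip": [1,1,1,1,1,1,1,1,1,1]
}}

```text
time: 29.5
ee_pos: [0.3962, -0.102, 0.1641]
tcp_rot: [179.9, 0.0, 90.2]
wrist_force: [0.4, -0.2, -0.8]
opening: 0.0001
grasp_force: 0.0
```

```bash
python3 - <<'E'
from h import *
snap('t8','top');a=snap('s8','side')
f=lambda i:cv2.resize(i[130:230,220:340],None,fx=6,fy=6,interpolation=cv2.INTER_CUBIC)
cv2.imwrite('pics/m8.png',f(a));print(bot.get_obs()['ee_pos'])
E
```

```text
[ 0.39699888 -0.10068493  0.16381494]
```

View pics/m8.png

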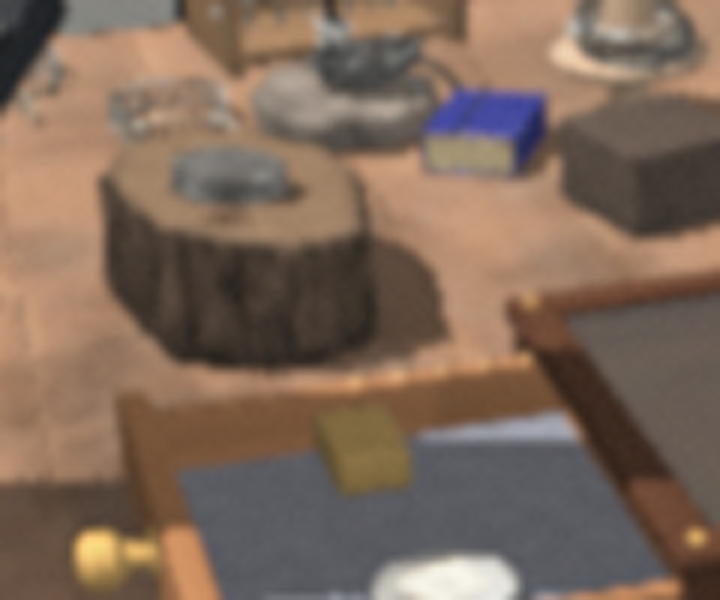

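The block sits centred on the log: block base at (230,184), log top spanning 102-362 by 133-240. Next I'll push the drawer shut by the knob.

Emit:
{"op": "carry_out", "data": {
  "linear": [
    [0,-0.1,-1],
    [0,0,-1],
    [0,0,-1],
    [0,0,-1],
    [0,0,-1],
    [0,0,-1],
    [0,0,-0.7],
    [0,0,0],
    [0.5,0,0],
    [0.5,0,0],
    [0.5,0.02,0],
    [0.5,0.02,0]
  ],
  "rotation": [
    [0,0,0],
    [0,0,0],
    [0,0,0],
    [0,0,0],
    [0,0,0],
    [0,0,0],
    [0,0,0],
    [0,0,0],
    [0,0,0],
    [0,0,0],
    [0,0,0],
    [0,0,0]
  ],
  "grip": [1,1,1,1,1,1,1,1,1,1,1,1]
}}

```text
time: 30.8
ee_pos: [0.4382, -0.1017, 0.0296]
tcp_rot: [180.0, 0.0, 90.3]
wrist_force: [-1.7, 0.2, 1.1]
opening: -0.0004
grasp_force: 0.8
```

Emit:
{"op": "carry_out", "data": {
  "linear": [
    [0.6,0.02,0],
    [0.7,0.02,0],
    [0.7,0.02,0],
    [0.7,0.02,0],
    [0.7,0.02,0],
    [0.7,0.02,0],
    [0.7,0.02,0],
    [0.5,0.02,0],
    [0.4,0,0],
    [0.3,0,0],
    [0.2,0,0],
    [0,0,0]
  ],
  "rotation": [
    [0,0,0],
    [0,0,0],
    [0,0,0],
    [0,0,0],
    [0,0,0],
    [0,0,0],
    [0,0,0],
    [0,0,0],
    [0,0,0],
    [0,0,0],
    [0,0,0],
    [0,0,0]
  ],
  "grip": [1,1,1,1,1,1,1,1,1,1,1,1]
}}

```text
time: 32.0
ee_pos: [0.5613, -0.0985, 0.0291]
tcp_rot: [180.0, 0.0, 90.3]
wrist_force: [0.9, -0.0, 0.3]
opening: -0.0001
grasp_force: 0.0
```

Emit:
{"op": "carry_out", "data": {
  "linear": [
    [0.2,0,0],
    [0.2,0,0],
    [0.2,0,0],
    [0.2,0,0],
    [0.2,0,0],
    [0.1,0,0],
    [0,0,0]
  ],
  "rotation": [
    [0,0,0],
    [0,0,0],
    [0,0,0],
    [0,0,0],
    [0,0,0],
    [0,0,0],
    [0,0,0]
  ],
  "grip": [1,1,1,1,1,1,1]
}}

```text
time: 32.7
ee_pos: [0.5833, -0.0985, 0.0291]
tcp_rot: [180.0, 0.0, 90.3]
wrist_force: [-0.2, -0.0, 0.8]
opening: 0.0
grasp_force: 0.0
```

Emit:
{"op": "carry_out", "data": {
  "linear": [
    [0.1,0,0],
    [0.1,0,0],
    [0.1,0,0],
    [0,0,0]
  ],
  "rotation": [
    [0,0,0],
    [0,0,0],
    [0,0,0],
    [0,0,0]
  ],
  "grip": [1,1,1,1]
}}

```text
time: 33.1
ee_pos: [0.5892, -0.0984, 0.0291]
tcp_rot: [180.0, 0.0, 90.3]
wrist_force: [-0.2, 0.5, 0.2]
opening: 0.0001
grasp_force: 0.1
```

Emit:
{"op": "carry_out", "data": {
  "linear": [
    [0.1,0,0],
    [0.1,0,0],
    [0.05,0,0],
    [0,0,0]
  ],
  "rotation": [
    [0,0,0],
    [0,0,0],
    [0,0,0],
    [0,0,0]
  ],
  "grip": [1,1,1,1]
}}

```text
time: 33.5
ee_pos: [0.5919, -0.0984, 0.029]
tcp_rot: [-179.7, -0.0, 90.3]
wrist_force: [-12.2, 0.4, 6.4]
opening: 0.0002
grasp_force: 6.9
```

Emit:
{"op": "carry_out", "data": {
  "linear": [
    [-0.6,0,0],
    [-1,0,0.3],
    [0,0,1],
    [0,0,1],
    [0,0,1],
    [0,0,1],
    [0,0,1],
    [0,0,1],
    [-0.2,-1,0],
    [-0.2,-1,0],
    [-0.2,-1,0],
    [-0.2,-1,0]
  ],
  "rotation": [
    [0,0,0],
    [0,0,0],
    [0,0,0],
    [0,0,0],
    [0,0,0],
    [0,0,0],
    [0,0,0],
    [0,0,0],
    [0,0,-0.13],
    [0,0,-0.13],
    [0,0,-0.13],
    [0,0,-0.13]
  ],
  "grip": [1,1,1,1,1,1,1,1,-0.05,-0.05,-0.05,-0.05]
}}

```text
time: 34.7
ee_pos: [0.5461, -0.1793, 0.1553]
tcp_rot: [179.9, 0.0, 86.1]
wrist_force: [-0.2, -0.2, -0.5]
opening: 0.0448
grasp_force: 0.0
```

Emit:
{"op": "carry_out", "data": {
  "linear": [
    [-0.2,-1,0],
    [-0.2,-1,0],
    [-0.2,-1,0],
    [-0.2,-1,0],
    [-0.2,-1,0],
    [-0.2,-1,0],
    [-0.2,-1,0],
    [-0.1,-1,0],
    [0,-0.25,0],
    [0,0,0],
    [0,0,0]
  ],
  "rotation": [
    [0,0,0],
    [0,0,0],
    [0,0,0],
    [0,0,0],
    [0,0,0],
    [0,0,0],
    [0,0,0],
    [0,0,0],
    [0,0,0],
    [0,0,0],
    [0,0,0]
  ],
  "grip": [-0.05,-0.05,-0.05,-0.05,-0.05,-0.05,-0.05,-0.05,-0.05,-0.05,-0.05]
}}

```text
time: 35.8
ee_pos: [0.5161, -0.3431, 0.155]
tcp_rot: [-180.0, -0.0, 86.1]
wrist_force: [-0.7, -0.0, 0.2]
opening: 0.0449
grasp_force: 0.0
```

Emit:
{"op": "carry_out", "data": {
  "linear": [
    [-0.98,0,0],
    [0,0,0],
    [0,0,-1],
    [0,0,-1],
    [0,0,-1],
    [0,0,-1],
    [0,0,-0.8],
    [0,0,-0.5],
    [0,0,0],
    [0,0,0]
  ],
  "rotation": [
    [0,0,0],
    [0,0,0],
    [0,0,0],
    [0,0,0],
    [0,0,0],
    [0,0,0],
    [0,0,0],
    [0,0,0],
    [0,0,0],
    [0,0,0]
  ],
  "grip": [-0.05,-0.05,-0.05,-0.05,-0.05,-0.05,-0.05,-0.05,-0.05,-0.05]
}}

```text
time: 36.8
ee_pos: [0.4968, -0.3434, 0.0498]
tcp_rot: [180.0, 0.0, 86.1]
wrist_force: [0.0, 0.3, 0.1]
opening: 0.0451
grasp_force: 0.0
```

Emit:
{"op": "carry_out", "data": {
  "linear": [
    [0,0,-0.11],
    [0,0,0],
    [0,0,0],
    [0,0,0],
    [0,0,0],
    [0,0,0],
    [0,0,0.4],
    [0,0,0.7],
    [0,0,1],
    [0,0,0]
  ],
  "rotation": [
    [0,0,0],
    [0,0,0],
    [0,0,0],
    [0,0,0],
    [0,0,0],
    [0,0,0],
    [0,0,0],
    [0,0,0],
    [0,0,0],
    [0,0,0]
  ],
  "grip": [-0.05,0.2,1,1,1,1,1,1,1,1],
  "grip_force": 100
}}

```text
time: 37.8
ee_pos: [0.4973, -0.3442, 0.092]
tcp_rot: [179.8, 0.1, 86.1]
wrist_force: [1.1, -0.8, -7.2]
opening: 0.0198
grasp_force: 98.1
```

Emit:
{"op": "carry_out", "data": {
  "linear": [
    [0.1,1,0],
    [0.1,1,0],
    [0.1,1,0],
    [0.16,1,0],
    [0.16,1,0],
    [0.16,1,0],
    [0.16,1,0],
    [0.16,1,0],
    [0.16,1,0],
    [0.16,1,0],
    [0.16,1,0],
    [0.16,1,0]
  ],
  "rotation": [
    [0,0,0],
    [0,0,0],
    [0,0,0],
    [0,0,0],
    [0,0,0],
    [0,0,0],
    [0,0,0],
    [0,0,0],
    [0,0,0],
    [0,0,0],
    [0,0,0],
    [0,0,0]
  ],
  "grip": [1,1,1,1,1,1,1,1,1,1,1,1]
}}

```text
time: 39.0
ee_pos: [0.5305, -0.102, 0.0878]
tcp_rot: [-179.9, -0.0, 86.1]
wrist_force: [0.3, -0.1, -5.6]
opening: 0.0199
grasp_force: 98.2
```

Emit:
{"op": "carry_out", "data": {
  "linear": [
    [0.18,1,0],
    [0.18,1,0],
    [0.18,1,0],
    [0,0,0],
    [0,0,0]
  ],
  "rotation": [
    [0,0,0],
    [0,0,0],
    [0,0,0],
    [0,0,0],
    [0,0,0]
  ],
  "grip": [1,1,1,1,1]
}}

```text
time: 39.5
ee_pos: [0.5413, -0.0427, 0.0881]
tcp_rot: [-179.9, 0.0, 86.2]
wrist_force: [0.5, -0.5, -6.6]
opening: 0.0199
grasp_force: 98.2
```

Emit:
{"op": "carry_out", "data": {
  "linear": [
    [0.15,0,-0.5],
    [0,0,-0.8],
    [0,0,-0.7],
    [0,0,-0.5],
    [0,0,-0.2],
    [0,0,0],
    [0,0,0]
  ],
  "rotation": [
    [0,0,0],
    [0,0,0],
    [0,0,0],
    [0,0,0],
    [0,0,0],
    [0,0,0],
    [0,0,0]
  ],
  "grip": [1,1,1,1,1,1,1]
}}

```text
time: 40.2
ee_pos: [0.5452, -0.0435, 0.0354]
tcp_rot: [180.0, 0.0, 86.1]
wrist_force: [-0.1, 0.2, -7.2]
opening: 0.0202
grasp_force: 98.1
```

Emit:
{"op": "carry_out", "data": {
  "linear": [
    [0,0,-0.07],
    [0,0,0],
    [0,0,0]
  ],
  "rotation": [
    [0,0,0],
    [0,0,0],
    [0,0,0]
  ],
  "grip": [1,1,1]
}}

```text
time: 40.5
ee_pos: [0.5451, -0.0434, 0.0338]
tcp_rot: [180.0, -0.0, 86.1]
wrist_force: [0.6, 0.2, -7.6]
opening: 0.0198
grasp_force: 98.2
```

Emit:
{"op": "carry_out", "data": {
  "linear": [
    [0,0,-0.08],
    [0,0,-0.06],
    [0,0,-0.05],
    [0,0,0],
    [0,0,0]
  ],
  "rotation": [
    [0,0,0],
    [0,0,0],
    [0,0,0],
    [0,0,0],
    [0,0,0]
  ],
  "grip": [1,1,1,1,1]
}}

```text
time: 41.0
ee_pos: [0.5449, -0.0434, 0.0297]
tcp_rot: [-180.0, 0.0, 86.1]
wrist_force: [-0.2, 0.4, -5.6]
opening: 0.0201
grasp_force: 98.3
```

Emit:
{"op": "carry_out", "data": {
  "linear": [
    [0,0,-0.04],
    [0,0,0],
    [0,0,0]
  ],
  "rotation": [
    [0,0,0],
    [0,0,0],
    [0,0,0]
  ],
  "grip": [1,1,1]
}}

```text
time: 41.3
ee_pos: [0.5449, -0.0435, 0.0297]
tcp_rot: [180.0, 0.0, 86.1]
wrist_force: [-5.3, -0.3, 5.7]
opening: 0.0196
grasp_force: 99.8
```

Emit:
{"op": "carry_out", "data": {
  "linear": [
    [0,0,0],
    [0,0,0],
    [0,0,0],
    [0,0,1],
    [0,0,1],
    [0,0,1],
    [0,0,1],
    [0,0,1],
    [0,0,1],
    [0,0,0.3],
    [0.16,-1,0],
    [0.16,-1,0]
  ],
  "rotation": [
    [0,0,0],
    [0,0,0],
    [0,0,0],
    [0,0,0],
    [0,0,0],
    [0,0,0],
    [0,0,0],
    [0,0,0],
    [0,0,0],
    [0,0,0],
    [0,0,0.25],
    [0,0,0.25]
  ],
  "grip": [-0.05,-0.05,-0.05,-0.05,-0.05,-0.05,-0.05,-0.05,-0.05,-0.05,0.2,0.2],
  "grip_force": 50
}}

```text
time: 42.5
ee_pos: [0.5516, -0.0836, 0.1546]
tcp_rot: [180.0, 0.0, 90.3]
wrist_force: [0.4, 0.2, 0.5]
opening: 0.0341
grasp_force: 0.0
```

Emit:
{"op": "carry_out", "data": {
  "linear": [
    [0.16,-1,0],
    [0.16,-1,0],
    [0.16,-1,0],
    [0.16,-1,0],
    [0.16,-1,0],
    [0.16,-1,0],
    [0.16,-1,0],
    [0.16,-1,0],
    [0.16,-1,0],
    [0.16,-1,0],
    [0.16,-1,0],
    [0,0,0]
  ],
  "rotation": [
    [0,0,0],
    [0,0,0],
    [0,0,0],
    [0,0,0],
    [0,0,0],
    [0,0,0],
    [0,0,0],
    [0,0,0],
    [0,0,0],
    [0,0,0],
    [0,0,0],
    [0,0,0]
  ],
  "grip": [0.2,0.2,0.2,0.2,0.2,0.2,0.2,0.2,0.2,0.2,0.2,0.2]
}}

```text
time: 43.7
ee_pos: [0.5865, -0.306, 0.1539]
tcp_rot: [-180.0, 0.0, 90.0]
wrist_force: [0.5, 0.7, 0.3]
opening: 0.0344
grasp_force: 0.0
```

```bash
python3 - <<'E'
from h import *
print(bot.get_obs()['ee_pos'],bot.get_obs()['tcp_rot'])
E
```

```text
[ 0.58646383 -0.30600917  0.15392701] [-1.79967002e+02  7.74311846e-03  9.00094754e+01]
```

Emit:
{"op": "carry_out", "data": {
  "linear": [
    [0.17,-0.85,0],
    [0.17,-0.85,0],
    [0,0,0],
    [0,0,-0.8],
    [0,0,-1],
    [0,0,-1],
    [0,0,-0.9],
    [0,0,-0.6],
    [0,0,-0.2],
    [0,0,0],
    [0,0,0]
  ],
  "rotation": [
    [0,0,0],
    [0,0,0],
    [0,0,0],
    [0,0,0],
    [0,0,0],
    [0,0,0],
    [0,0,0],
    [0,0,0],
    [0,0,0],
    [0,0,0],
    [0,0,0]
  ],
  "grip": [0.2,0.2,0.2,0.2,0.2,0.2,0.2,0.2,0.2,0.2,0.2]
}}

```text
time: 44.8
ee_pos: [0.5937, -0.3375, 0.066]
tcp_rot: [179.9, 0.0, 90.1]
wrist_force: [-1.0, -0.2, -0.5]
opening: 0.034
grasp_force: 0.0
```

Emit:
{"op": "carry_out", "data": {
  "linear": [
    [0,0,0],
    [0,0,0],
    [0,0,0],
    [0,0,0],
    [0,0,0],
    [0,0,1],
    [0,0,1],
    [0,0,0],
    [0,0,0]
  ],
  "rotation": [
    [0,0,0],
    [0,0,0],
    [0,0,0],
    [0,0,0],
    [0,0,0],
    [0,0,0],
    [0,0,0],
    [0,0,0],
    [0,0,0]
  ],
  "grip": [0.4,1,1,1,1,1,1,1,1]
}}

```text
time: 45.7
ee_pos: [0.5934, -0.3375, 0.1043]
tcp_rot: [180.0, 0.0, 90.1]
wrist_force: [0.2, -1.0, -2.2]
opening: 0.0078
grasp_force: 49.1
```

Emit:
{"op": "carry_out", "data": {
  "linear": [
    [-0.2,0.95,0],
    [-0.2,0.95,0],
    [-0.2,0.95,0],
    [-0.2,0.95,0],
    [-0.2,0.95,0],
    [-0.2,0.95,0],
    [-0.2,0.95,0],
    [-0.2,0.95,0],
    [-0.2,0.95,0],
    [-0.2,0.95,0],
    [0,0,0],
    [0,0,0]
  ],
  "rotation": [
    [0,0,0],
    [0,0,0],
    [0,0,0],
    [0,0,0],
    [0,0,0],
    [0,0,0],
    [0,0,0],
    [0,0,0],
    [0,0,0],
    [0,0,0],
    [0,0,0],
    [0,0,0]
  ],
  "grip": [1,1,1,1,1,1,1,1,1,1,1,1]
}}

```text
time: 46.9
ee_pos: [0.5534, -0.1468, 0.1051]
tcp_rot: [180.0, 0.0, 90.2]
wrist_force: [1.9, -0.1, -0.5]
opening: 0.0077
grasp_force: 49.1
```

Emit:
{"op": "carry_out", "data": {
  "linear": [
    [0,0,-0.8],
    [0,0,-0.8],
    [0,0,-0.7],
    [0,0,-0.3],
    [0,0,0],
    [0,0,0]
  ],
  "rotation": [
    [0,0,0],
    [0,0,0],
    [0,0,0],
    [0,0,0],
    [0,0,0],
    [0,0,0]
  ],
  "grip": [1,1,1,1,1,1]
}}

```text
time: 47.5
ee_pos: [0.5535, -0.1476, 0.0534]
tcp_rot: [180.0, 0.0, 90.1]
wrist_force: [-0.6, -0.2, -1.9]
opening: 0.0074
grasp_force: 49.1
```

Emit:
{"op": "carry_out", "data": {
  "linear": [
    [0,0,-0.2],
    [0,0,-0.06],
    [0,0,0],
    [0,0,0]
  ],
  "rotation": [
    [0,0,0],
    [0,0,0],
    [0,0,0],
    [0,0,0]
  ],
  "grip": [1,1,1,1]
}}

```text
time: 47.9
ee_pos: [0.5534, -0.1474, 0.0478]
tcp_rot: [180.0, 0.0, 90.1]
wrist_force: [-0.6, -0.6, -1.1]
opening: 0.0078
grasp_force: 49.1
```

Emit:
{"op": "carry_out", "data": {
  "linear": [
    [0,0,-0.06],
    [0,0,-0.04],
    [0,0,0],
    [0,0,0]
  ],
  "rotation": [
    [0,0,0],
    [0,0,0],
    [0,0,0],
    [0,0,0]
  ],
  "grip": [1,1,1,1]
}}

```text
time: 48.3
ee_pos: [0.5537, -0.1475, 0.0477]
tcp_rot: [179.9, 0.0, 90.1]
wrist_force: [-4.9, 1.0, 11.7]
opening: 0.0081
grasp_force: 51.0
```

Contact. I'll release, rise and withdraw.

Emit:
{"op": "carry_out", "data": {
  "linear": [
    [0,0,0.03],
    [0,0,0],
    [0,0,0],
    [0,0,0],
    [0,0,1],
    [0,0,1],
    [0,0,1],
    [0,0,1],
    [0,0,1],
    [-0.5,-1,1],
    [-0.5,-1,0],
    [-0.5,-1,0]
  ],
  "rotation": [
    [0,0,0],
    [0,0,0],
    [0,0,0],
    [0,0,0],
    [0,0,0],
    [0,0,0],
    [0,0,0],
    [0,0,0],
    [0,0,0],
    [0,0,0],
    [0,0,0],
    [0,0,0]
  ],
  "grip": [1,0.2,0.2,0.2,0.2,0.2,0.2,0.2,0.2,0.2,0.2,0.2]
}}

```text
time: 49.5
ee_pos: [0.5233, -0.2081, 0.1669]
tcp_rot: [179.9, 0.0, 90.2]
wrist_force: [0.2, -0.4, -0.0]
opening: 0.0341
grasp_force: 0.0
```

Emit:
{"op": "carry_out", "data": {
  "linear": [
    [-0.5,-1,0],
    [-0.5,-1,0],
    [-0.5,-1,0],
    [-0.5,-1,0],
    [-0.5,-1,0],
    [-0.5,-1,0],
    [-0.5,-1,0],
    [-0.5,-1,0],
    [-0.5,-1,0],
    [-0.5,-1,0],
    [-0.5,-1,0],
    [0,0,0]
  ],
  "rotation": [
    [0,0,0],
    [0,0,0],
    [0,0,0],
    [0,0,0],
    [0,0,0],
    [0,0,0],
    [0,0,0],
    [0,0,0],
    [0,0,0],
    [0,0,0],
    [0,0,0],
    [0,0,0]
  ],
  "grip": [0.2,0.2,0.2,0.2,0.2,0.2,0.2,0.2,0.2,0.2,0.2,0.2]
}}

```text
time: 50.7
ee_pos: [0.4121, -0.4292, 0.1658]
tcp_rot: [-180.0, 0.0, 90.0]
wrist_force: [-0.1, 0.9, 0.3]
opening: 0.034
grasp_force: 0.0
```

```bash
python3 - <<'E'
from h import *
a=snap('t9','top');s=snap('s9','side');t0=cv2.imread('pics/t0_raw.png');s0=cv2.imread('pics/s0_raw.png')
f=lambda i,x0,y0,x1,y1,k:cv2.resize(i[y0:y1,x0:x1],None,fx=k,fy=k,interpolation=cv2.INTER_CUBIC)
T=np.hstack([f(t0,275,190,360,260,4),f(a,275,190,360,260,4)])
S=np.hstack([f(s0,225,140,367,265,680/284),f(s,225,140,367,265,680/284)])[:, :T.shape[1]]
cv2.imwrite('pics/m9.png',np.vstack([T,S]))
E
```

```text
(no output)
```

View pics/m9.png

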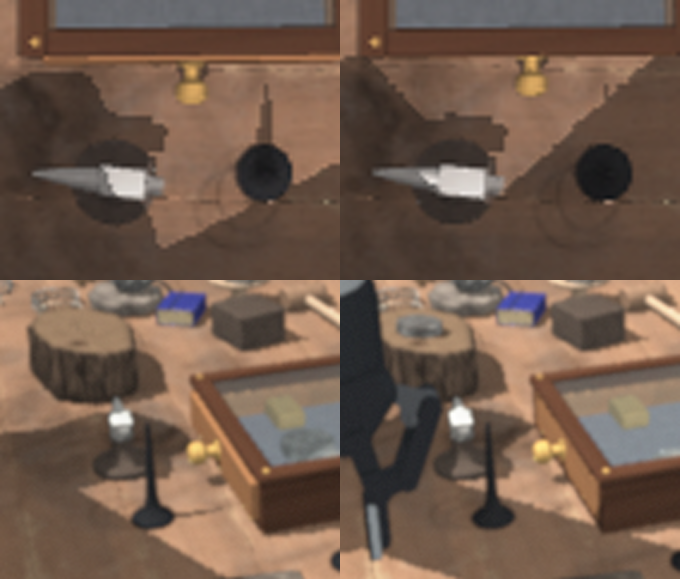

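The cone and anvil sit at the same pixels as at the start (cone (264,172) then (264,173)). The knob is back at the case, and the block is on the log.

```bash
python3 -c "
from workcell import bot
print(bot.job_done())"
```

```text
the job is handed in; nothing more can be done
None
```

I've handed the job in: the block lies flat on the middle of the log slice and the drawer is pushed shut with the tin and wax inside. In the final pictures the cone and anvil stand upright at their starting spots; the hand-in itself gave no verdict.

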